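# Third hand for fitting a bench pin

### The job

Pick up the wooden bench pin and slide its square tongue end into the throat of the steel holder, under the clamp bridge and straight up against the sprung stop plate. Then be my third hand: keep it pressed squarely and level against the stop with a steady push of about 10 newtons (between 6 and 14, and never more than 20 on the way), so that I can tighten the thumb screw. Finish while still holding it pressed like that, do not let go, and leave the other things on the bench alone.

Things in the scene. Friction and masses are not known exactly. Their poses are not given: they have to be found in the camera images.
- pin: the bench pin: a plain light wooden board 160 x 45 x 18 mm, 0.08 to 0.15 kg, lying flat on the bench. Origin at the centre of its underside; x runs along its length to the square tongue end (x = +80 mm); the other end (x = -80 mm) has a V notch 50 mm deep. y across, z up. Sides straight and parallel from x = -30 to +80 mm
- pin_grip (a point): a good place to grip the pin across its 45 mm width: pin x = -25 mm, mid thickness (9 mm above its underside); 45 mm in front of the holder's mouth once the tongue touches the stop
- tongue_end (a point): the centre of the pin's square tongue end face, 9 mm above its underside
- holder: the steel pin holder, screwed to the bench, 96 mm wide. Origin on the bench below the middle of its mouth; x points into the throat, roughly away from the robot (up to 0.35 rad turned), y across, z up. It spans x = 0 to 135 mm; before the mouth is bare bench. Throat: floor 15 mm above the bench; walls 26 mm high, 51 mm apart, flaring to about 70 mm over the first 20 mm at the mouth
- mouth (a point): middle of the throat's mouth, on the throat floor (holder x = 0, y = 0, 15 mm above the bench)
- bridge (a point): middle of the underside of the clamp bridge that crosses over the throat, 41 mm above the bench; the bridge spans holder x = 20 to 48 mm, its top is 51 mm above the bench, and a brass thumb screw on it reaches 68 mm
- stop: the sprung stop plate across the back of the throat, dark steel, 46 mm wide, 22 mm high. Origin in the middle of its front face, at throat floor height, x as the holder's. At rest its face is at holder x = 60 mm; it yields along holder x only, 1 mm for every newton (10 N = 10 mm), no preload, up to 25 mm
- bench_block: bystander: loose square steel bench block, 65 x 65 x 22 mm, 0.7 kg; origin at the centre of its underside
- bangle: bystander: loose plain metal bangle, 68 mm across, 7 mm high, lying on a 12 mm thick white soldering board (150 x 110 mm) fixed on the bench; origin at the centre of its underside
- hammer: bystander: loose hammer, 240 mm long, lying on the bench
- flux_jar: bystander: loose small glass jar, 52 mm across, 60 mm high; origin at the centre of its underside
There are look-alikes about, which are no part of the job. Of the things like the holder, leave any that is green or purple; of the rest the smaller one is meant.

How it is judged:
On the way, in this order (a step that is already met when the one before it is completed fails the run):
1. the tongue is in the throat under the clamp bridge, straight and level, not yet at the stop (x of tongue_end in the frame of holder between 0.03 and 0.0585 m and y of tongue_end in the frame of holder between -0.004 and 0.004 m and z of tongue_end in the frame of holder between 0.02 and 0.037 m and angle between the x axis of pin and the x axis of holder, either way round below 0.07 rad and angle between pin's own z axis and vertical below 0.09 rad), for 0.05 s.
2. the tongue is pressed squarely against the stop with 6 to 14 N for a second (contact force between pin and stop between 6 and 14 N and x of tongue_end in the frame of holder between 0.06 and 0.085 m and y of tongue_end in the frame of holder between -0.004 and 0.004 m and z of tongue_end in the frame of holder between 0.02 and 0.037 m and angle between the x axis of pin and the x axis of holder, either way round below 0.07 rad and angle between pin's own z axis and vertical below 0.09 rad), for 1 s.
At the end, for the whole second after the job is handed in: the robot still holds the pin (touching it with more than 3 N), its tongue pressed on the stop with 6 to 14 N, at rest (under 10 mm/s), within 4 mm of the throat's centre line, inside the throat in height, in line with the throat within 0.07 rad (4 degrees) and level within 0.09 rad (5 degrees) (all of step 2 and linear speed of each of pin, stop below 0.01 m/s and contact force between any of the fingers, the arm and pin above 3 N); the arm keeps its last pose, push and grip.
It fails at once if the pin is pushed against the stop with more than 20 N (contact force between pin and stop above 20 N).
It fails at once if the bench block is displaced by more than 30 mm (distance of bench_block from where it was at the start of the episode above 0.03 m).
It fails at once if the bangle is displaced by more than 30 mm (distance of bangle from where it was at the start of the episode above 0.03 m).
It fails at once if the hammer is displaced by more than 30 mm (distance of hammer from where it was at the start of the episode above 0.03 m).
It fails at once if the flux jar is displaced by more than 30 mm (distance of flux_jar from where it was at the start of the episode above 0.03 m).
It also fails if it takes over 64 s, if anything falls off the work surface, if the arm or the gripper's body presses on something with over 40 N, if the wrist force passes 120 N, or if a joint passes its speed limit or range.

### The arm

A 6-joint arm with a two-finger parallel gripper is mounted at the origin on the work surface. World frame = base frame: x ahead of the robot, y to its left, z up, the work surface at z = 0. Lengths are in m, angles in rad, forces in N, time in s.
With the tool pointing down it reaches from about 0.325 to 0.775 m from the base axis. Payload 5.5 kg.
Tool frame: the origin (TCP) lies midway between the tips of the shut fingers; the grasp point (between the pads) lies 19 mm behind it; z points along the fingers, y is the line along which they close (so a half turn about z gives the same grasp; the last joint's range is limited). The gripper opens to 88 mm and grips with 3 to 60 N. Pads are 20 mm wide; open, the fingers measure 115 mm over their backs; the gripper's body (75 mm by 178 mm) begins 61 mm behind the grasp point.
Start: joints at [-1.339, 0.091, 1.231, -0, 1.82, -0.057], TCP at [0.171, -0.575, 0.223] pointing down, gripper open.
Joint ranges: [-2.87, 2.87], [-0.86, 2.18], [0.17, 2.46], [-1.51, 4.65], [0.06, 2.69], [-2.65, 2.65]. Speed limits (rad/s): [2.57, 2.57, 3.01, 3.14, 3.14, 3.14].

### API

Orientations are given as a 3x3 rotation matrix whose columns are the frame's x, y, z axes.
In Python, from bench import * gives the robot as it stands.
- The arm moves only by the tool drive_tool, never from a script. Its argument "series" is a list that holds one entry, the list of rows, each a list of 7 numbers: the turn, a rotation vector about the world's x, y, z in degrees, then the shift along the world's x, y, z in m, then the closure, from 0 (fully open) to 1 (shut). A call has 1 to 10 rows; each row shifts and turns the commanded pose from where the row before left it; what a row does not reach is not made up. A row lasts 1/8 s, in which the tool goes at most 62.5 mm and 10.7 degrees, less where a joint would pass 70% of its speed; a pose out of reach is approached as far as the arm can. A call with a gripper value outside its range is refused whole. The fingers move at their own pace and stop on an object; "grip_force" is the grip in N (left out, the last holds). Time passes only in rows, so rows that do not move let the fingers close. It gives the time, the measured TCP pose, the force, the opening and the grip force at its end, in the units of the state.
- get_state(): the state, without advancing time (a new reading comes with each control period).
- camera(name): name is "scene" or "top"; returns (picture, depth): 420x560x3 uint8, red, green, blue; 420x560 float32, m along the optical axis (not along the pixel's ray), 0 where there is no reading.
- camera_info(name): a dict with "fov_y" (degrees; the focal length in pixels is half the picture's height over the tangent of half this angle, whatever the lens; pixels are square), "cx", "cy" (the principal point, pixels), "rvec" (rotation vector, rad) and "tvec" (3), from world to camera coordinates, as OpenCV has them. Camera axes: x right, y down, z forward; pixel columns grow to the right and rows downward; lengths in m; the calibration is good to about 2 mm. A picture is of the moment at which its call begins. camera_info takes no time and is no camera call.
- hand_in(): hands the job in; it is judged then, once.
Trained networks look in the newest picture that a camera, given by its name, has taken for a name from the list of things; names that differ only in an ending like _2 or _b are one class to them, and where a whole thing is asked for, a point or a joint stands for the part that bears it (a point fixed in the world has none). Each returns a list of dicts, best first, with "confidence" (0 to 1); they miss things now and then, are a little off and sometimes report something else, mostly with a low value. They report only what shows in the picture. A call takes as long as a camera call. They do not tell look-alikes from the thing itself.
- look_for(camera, target): "position" ([x, y, z] in m, in world coordinates, good to about 4 mm: the middle of the surface that is visible of it).
- outline_of(camera, target): "pixels" (420x560 bool, what is visible of it).
The state is a dict: "clock": time; "joint_pos": joint angles; "qvel": joint speeds; "tau": joint torques, N m; "position": TCP position; "tool_rot": TCP orientation; "wrist_force": force on the tool from outside, world axes, zero at the start; "ft_torque": the same for the moment, N m; "width": finger opening in m; "grip_force": force on a finger pad.
Only numpy, scipy, OpenCV 4.12 (cv2) and the standard library are available. Lean on these libraries where they do the work, as an engineer would, in place of code of your own. Each camera call takes 0.05 s, during which the arm holds its last target. There are 200 camera calls.

## Working session

There is one attempt and no reset: what is moved stays moved. The work goes in short steps, Python scripts to look and compute and a tool call to move; the robot and the scene stay as the last step left them, time stands still between calls to the robot, and variables do not carry over. Pictures are saved under pics/ and viewed, at most 10 in all, crops included, and the job is handed in when it is done.

Besides the shell and the picture viewer there is one more tool, called as name(argument=value, ...) on one line, values as JSON. drive_tool: Moves the arm, as the interface text tells. Its arguments: {"type":"object","properties":{"series":{"type":"array","items":{"type":"array","items":{"type":"array","items":{"type":"number"}}}},"grip_force":{"type":"number"}},"required":["series"]}

```bash
mkdir -p pics; cat > h.py <<'E'
from bench import *
import numpy as np, cv2
def cam(n):
    i=camera_info(n); R=cv2.Rodrigues(np.array(i["rvec"],float))[0]; t=np.array(i["tvec"],float).ravel()
    return 210/np.tan(np.radians(i["fov_y"])/2),i["cx"],i["cy"],R,t
def world(n,depth):
    f,cx,cy,R,t=cam(n); v,u=np.mgrid[:420,:560]
    P=np.stack([(u-cx)/f*depth,(v-cy)/f*depth,depth],-1)
    return (P-t)@R
def save(n,img): cv2.imwrite("pics/"+n,img[...,::-1])
E
python3 - <<'E'
from h import *
for n in ("scene","top"):
    print(camera_info(n))
    p,d=camera(n); save(n+"1.png",p); np.savez(n+"1.npz",p=p,d=d)
    for k in ("pin","holder","stop","hammer","flux_jar","bench_block","bangle"):
        print(n,k,[(np.round(r["position"],3).tolist(),round(r["confidence"],2)) for r in look_for(n,k)][:4])
E
```

```text
{'fov_y': 49.46508063198863, 'cx': 282.48096143184284, 'cy': 218.23244166064978, 'rvec': array([ 1.03822407,  2.58648508, -0.85758082]), 'tvec': array([ 0.32423441, -0.27757234,  1.27704284])}
scene pin [([0.481, -0.273, 0.016], 0.89)]
scene holder [([0.816, 0.14, 0.036], 0.97), ([0.433, 0.433, 0.047], 0.94), ([0.293, 0.225, 0.049], 0.68), ([0.618, 0.062, 0.032], 0.58)]
scene stop [([0.281, 0.212, 0.046], 0.88), ([0.423, 0.431, 0.045], 0.77), ([0.611, 0.055, 0.039], 0.64)]
scene hammer [([0.718, -0.229, 0.025], 0.6)]
scene flux_jar [([0.784, -0.027, 0.054], 0.9)]
scene bench_block [([0.475, 0.233, 0.02], 0.71)]
scene bangle [([0.716, 0.306, 0.019], 0.75)]
{'fov_y': 44.647491089562486, 'cx': 279.1129391664717, 'cy': 203.92273426622202, 'rvec': array([ 2.1347292 , -2.18127892,  0.1355964 ]), 'tvec': array([0.03449247, 0.48870274, 1.29889495])}
top pin [([0.478, -0.283, 0.018], 0.7)]
top holder [([0.8, 0.132, 0.038], 0.98), ([0.604, 0.046, 0.032], 0.94), ([0.279, 0.204, 0.05], 0.75), ([0.419, 0.421, 0.046], 0.67)]
top stop [([0.812, 0.132, 0.036], 0.72), ([0.774, -0.045, 0.056], 0.7), ([0.283, 0.207, 0.055], 0.61), ([0.612, 0.047, 0.033], 0.56)]
top hammer [([0.712, -0.272, 0.022], 0.66)]
top flux_jar [([0.774, -0.046, 0.058], 0.77)]
top bench_block [([0.47, 0.225, 0.026], 0.6), ([0.71, -0.272, 0.023], 0.38), ([0.476, -0.284, 0.018], 0.21)]
top bangle [([0.716, 0.305, 0.016], 0.65), ([0.477, -0.284, 0.02], 0.54)]
```

```bash
ls . pics
```

```text
.:
h.py
pics
scene1.npz
top1.npz

pics:
scene1.png
top1.png
```

View pics/top1.png

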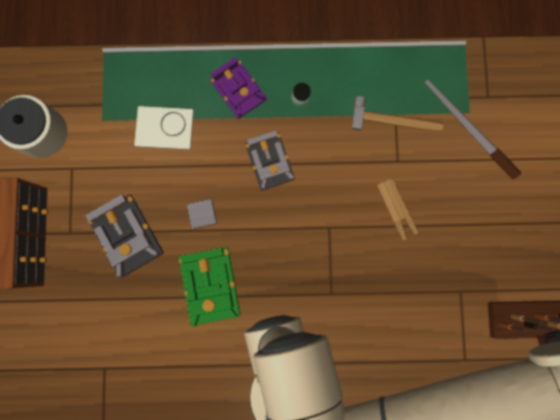

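View pics/scene1.png

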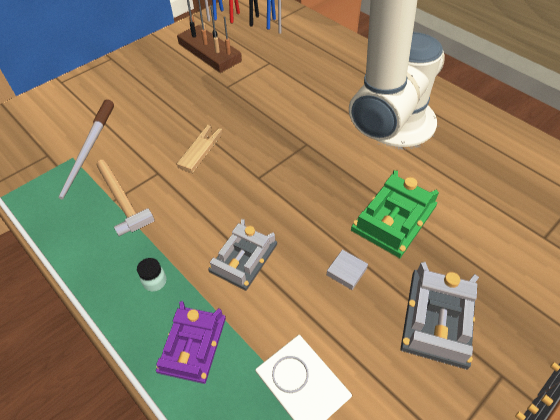

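Top view: the holder-like things are grey small (270,160), grey large (124,236), green (209,287) and purple (238,88). I choose the small grey one at (270,160), world about (0.61, 0.05). The pin is at (398,210), its tongue at (388,184) pointing away from the robot and its V notch at (410,230). I'll check close up and measure.

```bash
python3 - <<'E'
from h import *
def crop(n,u,v,w=45): 
    p=np.load(n+"1.npz")["p"]; return cv2.resize(p[v-w:v+w,u-w:u+w],(390,390),interpolation=cv2.INTER_CUBIC)
save("crop1.png",np.hstack([crop("top",270,160),crop("scene",243,252)]))
for n in ("top","scene"):
    z=np.load(n+"1.npz"); W=world(n,z["d"]); ok=z["d"]>0
    # bench height check
    for nm,c,r,lo,hi in (("holder",(.61,.05),.11,.008,.1),("pin",(.48,-.28),.11,.009,.04)):
        near=ok&(np.hypot(W[...,0]-c[0],W[...,1]-c[1])<r)
        print(n,nm,"bench z",np.median(W[near&(W[...,2]<.008)][:,2]).round(4))
        m=(near&(W[...,2]>lo)&(W[...,2]<hi)).astype(np.uint8)
        k,l,s,_=cv2.connectedComponentsWithStats(m); b=1+np.argmax(s[1:,4]); P=W[l==b]
        for a,bb in ((lo,hi),(.036,.047)) if nm=="holder" else ((lo,hi),):
            Q=P[(P[:,2]>a)&(P[:,2]<bb)]
            print(a,len(Q),"zpct",np.percentile(Q[:,2],[5,50,95]).round(4),cv2.minAreaRect((Q[:,:2]*1000).astype(np.float32)))
E
```

```text
top holder bench z 0.0001
0.008 1877 zpct [0.0114 0.0334 0.0537] ((609.0242919921875, 46.187255859375), (136.49928283691406, 96.24098205566406), 17.2922306060791)
0.036 485 zpct [0.037  0.0411 0.0464] ((608.4600830078125, 47.4920654296875), (132.6582794189453, 84.35152435302734), 18.816377639770508)
top pin bench z -0.0001
0.009 947 zpct [0.0123 0.0176 0.0221] ((473.71990966796875, -287.6378173828125), (159.62286376953125, 50.296634674072266), 22.19574737548828)
scene holder bench z 0.0003
0.008 2563 zpct [0.0133 0.0362 0.0526] ((610.394775390625, 45.403724670410156), (136.03250122070312, 97.08062744140625), 17.74320411682129)
0.036 745 zpct [0.037  0.041  0.0466] ((609.4761352539062, 45.74808883666992), (134.10096740722656, 85.1356430053711), 17.99962043762207)
scene pin bench z 0.0002
0.009 779 zpct [0.0112 0.0177 0.0207] ((474.8922424316406, -286.9744873046875), (161.95181274414062, 48.92829132080078), 22.27885627746582)
```

View pics/crop1.png

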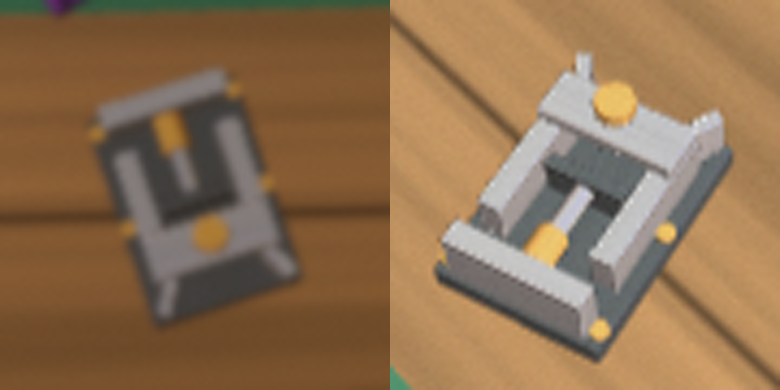

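The crop confirms it: the small grey holder, 136 x 96 mm, yaw about 17.5°, mouth towards the robot at about (0.545, 0.026). The pin's centre is about (0.474, -0.287), yaw about 22°. Next is the tool state.

```bash
python3 - <<'E'
from h import *
s=get_state(); R=np.array(s["tool_rot"]); print(R.round(3),s["position"],s["wrist_force"],s["clock"],s["width"])
print("tool y heading",np.degrees(np.arctan2(R[1,1],R[0,1])),"pin y heading 112.2 ; holder 107.6")
# pin sides yaw: medium-height points
for n in ("top","scene"):
    z=np.load(n+"1.npz"); W=world(n,z["d"]); 
    m=(z["d"]>0)&(W[...,2]>.009)&(W[...,2]<.04)&(np.hypot(W[...,0]-.474,W[...,1]+.287)<.1); P=W[m][:,:2]
    c,sn=np.cos(np.radians(22.2)),np.sin(np.radians(22.2)); q=(P-[.474,-.287])@np.array([[c,-sn],[sn,c]])
    for a in np.arange(-.07,.08,.02):
        y=q[abs(q[:,0]-a)<.01,1]; print(n,a.round(2),(np.percentile(y,[1,50,99])*1000).round(1))
    print(np.percentile(q[:,0],[.5,99.5])*1000)
E
```

```text
[[ 0.959  0.285  0.   ]
 [ 0.285 -0.959 -0.   ]
 [ 0.     0.    -1.   ]] [ 0.17090686 -0.57517506  0.22267169] [ 0.01629161 -0.51132961  0.05326197] 0.8 0.08755754285823522
tool y heading -73.4498780797883 pin y heading 112.2 ; holder 107.6
top -0.07 [-21.9  11.   23.7]
top -0.05 [-20.6   1.3  23.6]
top -0.03 [-21.3   1.9  23.2]
top -0.01 [-21.    1.5  23.5]
top 0.01 [-21.7   1.3  23.1]
top 0.03 [-21.1   1.7  22.6]
top 0.05 [-22.1   1.7  24. ]
top 0.07 [-22.    1.6  24.1]
[-78.58716608  78.60110246]
scene -0.07 [-22.8 -11.3  22.9]
scene -0.05 [-22.5   7.7  23.1]
scene -0.03 [-22.6   6.4  22.1]
scene -0.01 [-22.1   0.7  22.8]
scene 0.01 [-22.6   1.1  22. ]
scene 0.03 [-22.6   4.3  22.7]
scene 0.05 [-22.    3.6  22.6]
scene 0.07 [-23.    0.5  23. ]
[-78.05520218  81.07055839]
```

drive_tool(series=[[[0,0,1,0.046,0.046,0,0],[0,0,1,0.046,0.046,0,0],[0,0,1,0.046,0.046,0,0],[0,0,1,0.046,0.046,0,0],[0,0,1,0.046,0.046,-0.02,0],[0,0,0.65,0.05,0.049,-0.05,0],[0,0,0,0,0,-0.04,0],[0,0,0,0,0,0,0]]], grip_force=40)

```text
clock: 1.8
position: [0.425, -0.3187, 0.1244]
tool_rot: [[0.925, 0.379, -0.005], [0.379, -0.925, 0.004], [-0.003, -0.006, -1.0]]
wrist_force: [-0.5, 0.3, 0.7]
width: 0.0877
grip_force: 0.0
```

drive_tool(series=[[[0,0,0,0,0,0,0],[0,0,0,0,0,0,0],[0,0,0,0,0,0,0]]])

```text
clock: 2.17
position: [0.4264, -0.3215, 0.1297]
tool_rot: [[0.926, 0.377, 0.002], [0.377, -0.926, -0.002], [0.001, 0.002, -1.0]]
wrist_force: [-0.3, 0.2, 0.0]
width: 0.0878
grip_force: 0.0
```

drive_tool(series=[[[0,0,0,0.0125,0.0125,-0.01,0],[0,0,0,0.0125,0.0125,-0.03,0],[0,0,0,0,0,-0.03,0],[0,0,0,0,0,-0.02,0],[0,0,0,0,0,0,0],[0,0,0,0,0,0,0]]])

```text
clock: 2.92
position: [0.4518, -0.2959, 0.0391]
tool_rot: [[0.926, 0.378, 0.001], [0.378, -0.926, -0.001], [0.001, 0.001, -1.0]]
wrist_force: [-0.7, 0.1, -0.3]
width: 0.088
grip_force: 0.0
```

```bash
python3 - <<'E'
from h import *
p,d=camera("scene"); save("s2.png",cv2.resize(p[90:210,130:290],(800,600)))
s=get_state(); print(s["position"],s["wrist_force"])
E
```

```text
[ 0.45193045 -0.29610883  0.03946321] [-0.00295315 -0.57248571  0.83932872]
```

View pics/s2.png

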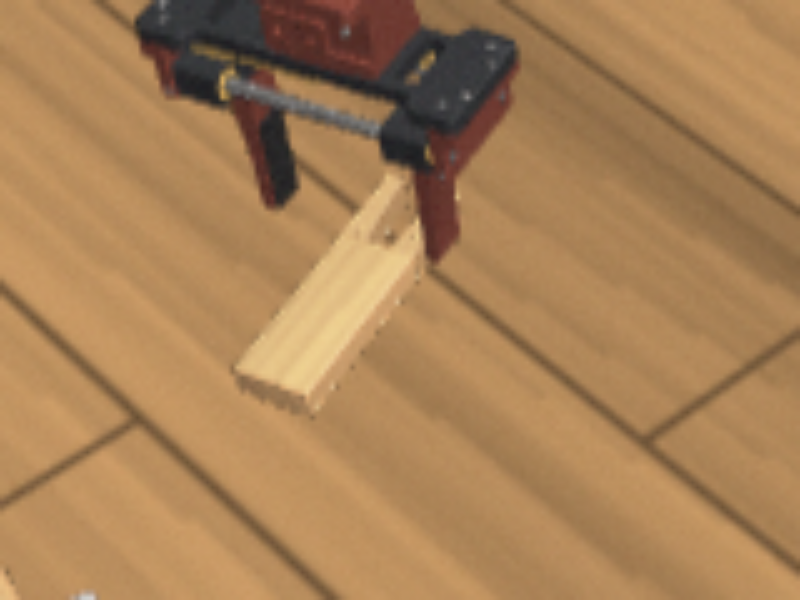

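The fingers straddle the pin near the notch root (crop px 270,200 and 440,250), with the tongue end clear at (275,390). I'll descend and grip.

drive_tool(series=[[[0,0,0,0,0,-0.02,0],[0,0,0,0,0,-0.015,0],[0,0,0,0,0,0,0],[0,0,0,0,0,0,0.3],[0,0,0,0,0,0,0.8],[0,0,0,0,0,0,1],[0,0,0,0,0,0,1],[0,0,0,0,0,0,1],[0,0,0,0,0,0,1],[0,0,0,0,0,0,1]]], grip_force=40)

```text
clock: 4.22
position: [0.4513, -0.2955, 0.003]
tool_rot: [[0.926, 0.378, 0.0], [0.378, -0.926, -0.0], [0.0, 0.0, -1.0]]
wrist_force: [0.6, 0.8, 0.9]
width: 0.0446
grip_force: 40.0
```

drive_tool(series=[[[0,0,0,0,0,0.025,1],[0,0,0,0,0,0.035,1],[0,0,-1,-0.01,0.035,0,1],[0,0,-1,-0.01,0.035,0,1],[0,0,-1,-0.01,0.035,0,1],[0,0,-1,-0.01,0.035,0,1],[0,0,-0.7,0,0.035,0,1],[0,0,0,0,0.035,0,1],[0,0,0,0,0.035,0,1],[0,0,0,0,0,0,1]]])

```text
clock: 5.48
position: [0.411, -0.0488, 0.0627]
tool_rot: [[0.953, 0.304, -0.0], [0.304, -0.953, 0.0], [-0.0, -0.0, -1.0]]
wrist_force: [-0.1, -0.1, -2.1]
width: 0.0449
grip_force: 40.0
```

drive_tool(series=[[[0,0,0,0,0,0,1],[0,0,0,0,0,0,1]]])

```text
clock: 5.72
position: [0.4112, -0.0513, 0.0628]
tool_rot: [[0.954, 0.3, -0.0], [0.3, -0.954, -0.0], [-0.0, 0.0, -1.0]]
wrist_force: [1.0, -0.3, -2.1]
width: 0.0443
grip_force: 40.0
```

```bash
cat > rel.py <<'E'
from h import *
import sys
def rel(n,tag,zmin,zmax,view=None):
    p,d=camera(n); 
    if view is not None: save(tag+".png",cv2.resize(p[view[1]:view[1]+120,view[0]:view[0]+160],(800,600)))
    W=world(n,d)
    hsv=cv2.cvtColor(p,cv2.COLOR_RGB2HSV)
    # holder: base slab + walls
    near=(d>0)&(np.hypot(W[...,0]-.61,W[...,1]-.046)<.11)&(W[...,2]>.008)&(W[...,2]<.1)&(hsv[...,1]<90)
    k,l,s,_=cv2.connectedComponentsWithStats(near.astype(np.uint8)); b=1+np.argmax(s[1:,4])
    r=cv2.minAreaRect((W[l==b][:,:2]*1000).astype(np.float32)); print(n,"holder",r)
    a=np.radians(17.5); X=np.array([np.cos(a),np.sin(a)]); Y=np.array([-X[1],X[0]])
    g=np.array(get_state()["position"][:2])
    # wall sides in holder frame about mouth estimate
    M=np.array([.5453,.0255]); q=W[...,:2]-M; hx=q@X; hy=q@Y; z=W[...,2]
    ins=(d>0)&(abs(hy)<.06)
    for x0 in (.06,.08,.10):
        m=ins&(abs(hx-x0)<.01)&(z>.035)&(z<.047)&(abs(hy)<.042); y=hy[m]*1000
        if (y>0).any() and (y<0).any(): print(" wall inner/outer @%.2f"%x0,np.percentile(y[y<0],[1,98]).round(1),np.percentile(y[y>0],[2,99]).round(1))
    m=ins&(z>zmin)&(z<zmax)&(hsv[...,1]>50)&(hx<.07)&(abs(hy)<.035)
    for x0 in np.arange(-.1,.06,.02):
        mm=m&(abs(hx-x0)<.01)
        if mm.sum()>15: print(" pin y @%.2f"%x0,(np.percentile(hy[mm],[2,98])*1000).round(1),"ztop",(np.percentile(z[mm],[50,90])*1000).round(1),mm.sum())
    if m.any(): print(" tongue x",np.percentile(hx[m],[98,99.5])*1000)
    print(" tcp hx,hy",(g-M)@X*1000,(g-M)@Y*1000)
E
python3 - <<'E'
from rel import *
rel("scene","s3",.055,.09,(200,150)); rel("top","t3",.055,.09,(210,120))
E
```

```text
scene holder ((610.4532470703125, 46.28785705566406), (136.56649780273438, 96.46117401123047), 16.770715713500977)
 wall inner/outer @0.06 [-40.   -1.5] [ 1.1 38.8]
 wall inner/outer @0.08 [-40.7  -2.6] [ 2. 39.]
 wall inner/outer @0.10 [-39.6  -1.1] [ 0.6 39.1]
 pin y @-0.10 [-34.2 -12.2] ztop [77.1 79.5] 86
 pin y @-0.08 [-33.7 -12.2] ztop [77.6 79.4] 90
 pin y @-0.06 [-34.3 -11.4] ztop [77.3 79.6] 86
 pin y @-0.04 [-32.7 -12. ] ztop [72.2 78. ] 49
 pin y @0.02 [-8.8  7.7] ztop [68.1 69.3] 20
 pin y @0.04 [-9.9  9.6] ztop [67.4 69.3] 63
 tongue x [42.16077335 43.90822842]
 tcp hx,hy -151.0229913053 -32.97128010512179
top holder ((608.1021728515625, 47.11494445800781), (135.6434326171875, 93.32261657714844), 17.881372451782227)
 wall inner/outer @0.06 [-38.2  -1.6] [ 1.7 39.9]
 wall inner/outer @0.08 [-38.7  -2.2] [ 0.6 39.8]
 wall inner/outer @0.10 [-38.9  -0.8] [ 0.4 39.5]
 pin y @0.02 [-6.5  9.9] ztop [68.1 70.2] 22
 pin y @0.04 [-8.6 10.3] ztop [68.3 71.3] 36
 tongue x [41.84633483 43.50884205]
 tcp hx,hy -151.00180676706475 -32.91042316798556
```

View pics/s3.png

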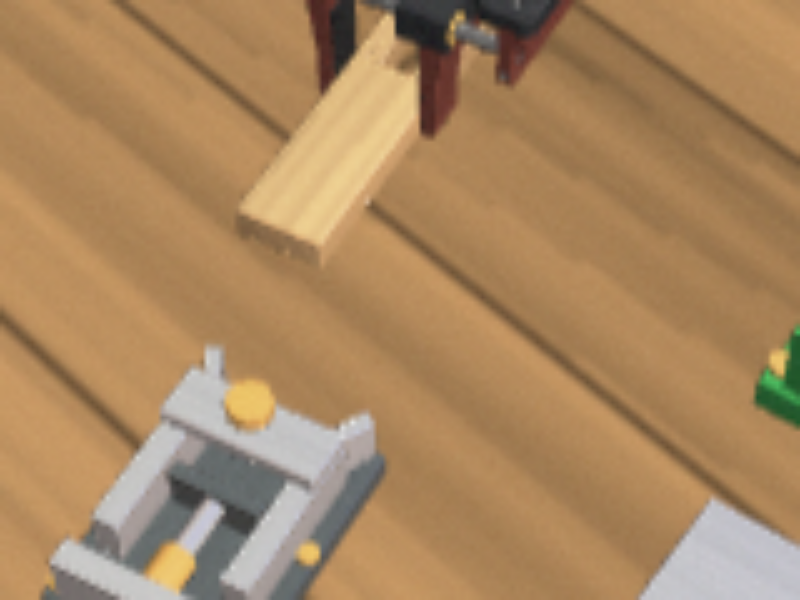

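drive_tool(series=[[[0,0,0,0.007,0.014,0,1],[0,0,0,0.007,0.014,0,1],[0,0,0,0.006,0.013,0,1],[0,0,0,0,0,-0.015,1],[0,0,0,0,0,-0.015,1],[0,0,0,0,0,-0.012,1],[0,0,0,0,0,0,1],[0,0,0,0,0,0,1],[0,0,0,0,0,0,1]]])

```text
clock: 6.95
position: [0.4317, -0.0097, 0.0216]
tool_rot: [[0.954, 0.3, 0.001], [0.3, -0.954, -0.0], [0.001, 0.0, -1.0]]
wrist_force: [-0.5, -0.6, -1.0]
width: 0.0448
grip_force: 40.0
```

```bash
python3 - <<'E'
from rel import *
rel("scene","s4",.025,.045,(170,170)); rel("top","t4",.025,.045,(210,120))
s=get_state();print(s["position"],s["wrist_force"],s["clock"])
E
```

```text
scene holder ((610.1810302734375, 46.197914123535156), (136.06715393066406, 96.52278900146484), 16.921619415283203)
 wall inner/outer @0.06 [-39.8  -1. ] [ 2.5 39. ]
 wall inner/outer @0.08 [-40.1  -1.4] [ 2.  39.3]
 wall inner/outer @0.10 [-39.7  -1.1] [ 0.2 39.3]
 pin y @-0.10 [-30.7  28.6] ztop [36.  39.1] 171
 pin y @-0.08 [-22.4  21.2] ztop [36.4 38.2] 141
 pin y @-0.06 [-23.2  21.1] ztop [36.5 38.3] 143
 pin y @-0.04 [-22.4  21. ] ztop [36.6 38.9] 149
 pin y @-0.02 [-21.4  21.4] ztop [35.8 38.2] 166
 tongue x [-14.28857101 -13.18320356]
 tcp hx,hy -118.98761169869583 0.6301063192735392
top holder ((608.2659912109375, 47.35930633544922), (134.53460693359375, 93.1343994140625), 17.72313690185547)
 wall inner/outer @0.06 [-38.6  -1.5] [ 1.3 39.9]
 wall inner/outer @0.08 [-38.7 -20.7] [ 0.8 39.9]
 wall inner/outer @0.10 [-38.   -0.1] [ 0.5 39.5]
 pin y @-0.02 [-22.   12.2] ztop [36.3 37.7] 16
 tongue x [-16.18247575 -15.70969996]
 tcp hx,hy -119.00325398922605 0.6707707452065477
[ 0.43160287 -0.00964524  0.02153036] [ 0.15625942  0.31689426 -0.85277022] 7.05
```

View pics/s4.png

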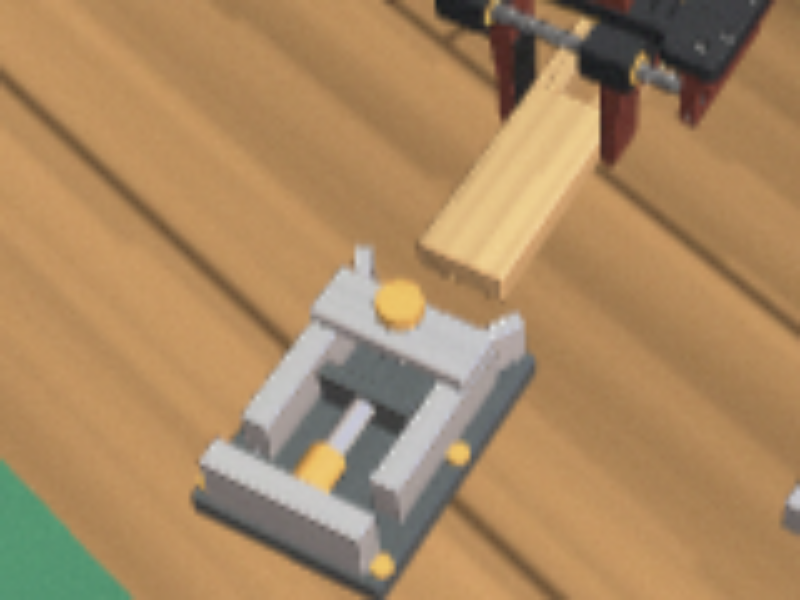

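The pin is level and centred in front of the mouth: tongue end at crop (460,275), about 15 mm short of the mouth. I'll advance 60 mm under the bridge.

drive_tool(series=[[[0,0,0,0.0095,0.003,0,1],[0,0,0,0.0095,0.003,0,1],[0,0,0,0.0095,0.003,0,1],[0,0,0,0.0095,0.003,0,1],[0,0,0,0.0095,0.003,0,1],[0,0,0,0.0095,0.003,0,1],[0,0,0,0,0,0,1],[0,0,0,0,0,0,1],[0,0,0,0,0,0,1]]])

```text
clock: 8.18
position: [0.488, 0.0084, 0.0209]
tool_rot: [[0.954, 0.301, -0.0], [0.301, -0.954, -0.0], [-0.0, -0.0, -1.0]]
wrist_force: [-0.3, -0.9, -1.8]
width: 0.0447
grip_force: 40.0
```

```bash
python3 - <<'E'
from rel import *
rel("scene","s5",.025,.0395,(170,170))
s=get_state();print(s["position"],s["wrist_force"],s["ft_torque"],s["clock"])
E
```

```text
scene holder ((610.65283203125, 45.581626892089844), (134.7664337158203, 96.55528259277344), 17.698768615722656)
 wall inner/outer @0.06 [-39.6  -0.5] [ 2.  39.3]
 wall inner/outer @0.08 [-40.4  -1.5] [ 2.5 38.8]
 wall inner/outer @0.10 [-39.9  -1. ] [ 0.4 38.8]
 pin y @-0.08 [-23.3  -8.7] ztop [35.4 37.9] 28
 pin y @-0.06 [-24.2  30.5] ztop [35.5 37.6] 119
 pin y @-0.04 [-30.   29.1] ztop [35.5 37.6] 171
 pin y @-0.02 [-21.4  21.3] ztop [35.6 37.7] 154
 pin y @0.00 [-21.5  21.6] ztop [35.6 37.9] 143
 pin y @0.04 [-21.1  19.1] ztop [30.2 34.6] 48
 tongue x [44.53122223 45.43368643]
 tcp hx,hy -59.768222176158424 0.8635107363963873
[0.48803837 0.00835089 0.02097081] [ 0.73676968 -0.88508936 -1.0188931 ] [0.03465778 0.03848792 0.04285312] 8.225
```

View pics/s5.png

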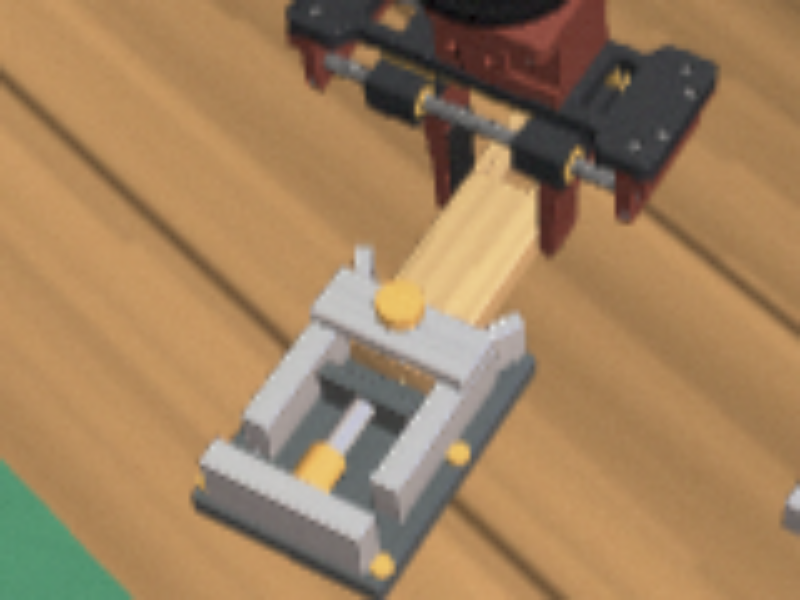

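The tongue is under the bridge at holder x ≈ 45 mm, visible at (395,370), with no contact force. Now I'll advance towards the stop in small steps.

drive_tool(series=[[[0,0,0,0.0038,0.0012,0,1],[0,0,0,0.0038,0.0012,0,1],[0,0,0,0.0038,0.0012,0,1],[0,0,0,0.0038,0.0012,0,1],[0,0,0,0.0038,0.0012,0,1],[0,0,0,0,0,0,1],[0,0,0,0,0,0,1],[0,0,0,0,0,0,1],[0,0,0,0,0,0,1]]])

```text
clock: 9.35
position: [0.5069, 0.0144, 0.0208]
tool_rot: [[0.954, 0.301, -0.001], [0.301, -0.954, -0.0], [-0.001, -0.0, -1.0]]
wrist_force: [-4.4, -1.6, -0.6]
width: 0.0445
grip_force: 40.0
```

```bash
cat > f.py <<'E'
from h import *
F=[];T=[]
for i in range(6):
    camera("scene"); s=get_state(); F.append(s["wrist_force"]);T.append(s["ft_torque"])
F=np.mean(F,0); print("F",F.round(2),"along holder x",(F@[.954,.301,0]).round(2),"y",(F@[-.301,.954,0]).round(2),"T",np.mean(T,0).round(3),s["position"],s["clock"],s["width"],s["grip_force"])
E
python3 f.py
```

```text
F [-4.37 -1.39 -0.52] along holder x -4.59 y -0.01 T [-0.179  0.74  -0.049] [0.5070834  0.01446546 0.02083458] 9.65 0.04458561510031086 39.996338188648224
```

The stop is pushing back with 4.6 N and no side force. It needs about 5.4 mm more.

drive_tool(series=[[[0,0,0,0.0026,0.0008,0,1],[0,0,0,0.0026,0.0008,0,1],[0,0,0,0,0,0,1],[0,0,0,0,0,0,1],[0,0,0,0,0,0,1],[0,0,0,0,0,0,1],[0,0,0,0,0,0,1],[0,0,0,0,0,0,1]]])

```text
clock: 10.65
position: [0.5113, 0.0158, 0.0206]
tool_rot: [[0.954, 0.301, -0.003], [0.301, -0.954, -0.001], [-0.003, -0.0, -1.0]]
wrist_force: [-9.9, -1.7, 0.8]
width: 0.0449
grip_force: 40.0
```

```bash
python3 f.py; python3 - <<'E'
from rel import *
rel("scene","s6",.025,.0395,(170,170))
E
```

```text
F [-8.8  -2.21  1.2 ] along holder x -9.06 y 0.54 T [-0.347  1.355  0.004] [0.51129386 0.01579593 0.02061762] 10.95 0.04487955767717155 39.996529407799244
scene holder ((610.4791259765625, 45.394569396972656), (135.73545837402344, 97.37337493896484), 17.23883056640625)
 wall inner/outer @0.06 [-39.8  -1.3] [ 1.1 39.2]
 wall inner/outer @0.08 [-40.1  -2.4] [ 1.8 39.1]
 wall inner/outer @0.10 [-39.5  -0.5] [ 0.2 39.2]
 pin y @-0.04 [-24.3  30.2] ztop [35.5 37.6] 96
 pin y @-0.02 [-30.2  29.9] ztop [35.2 37.5] 176
 pin y @0.00 [-21.8  21.8] ztop [35.5 37.3] 144
 pin y @0.04 [-22.2  20.6] ztop [35.7 37.1] 52
 tongue x [65.76977888 67.22527233]
 tcp hx,hy -35.35720734296219 0.938076077225925
```

View pics/s6.png

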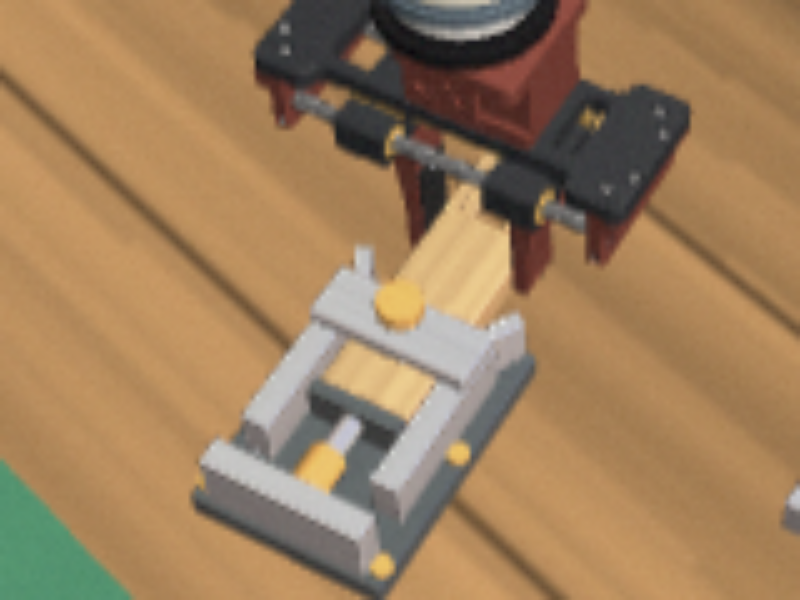

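The tongue is square against the stop plate (crop (370,390)), pushing about 9 N, level and centred. I'll hold a second more, then hand in.

drive_tool(series=[[[0,0,0,0,0,0,1],[0,0,0,0,0,0,1],[0,0,0,0,0,0,1],[0,0,0,0,0,0,1],[0,0,0,0,0,0,1],[0,0,0,0,0,0,1],[0,0,0,0,0,0,1],[0,0,0,0,0,0,1],[0,0,0,0,0,0,1],[0,0,0,0,0,0,1]]])

```text
clock: 12.25
position: [0.5113, 0.0158, 0.0207]
tool_rot: [[0.954, 0.301, -0.003], [0.301, -0.954, -0.001], [-0.003, -0.0, -1.0]]
wrist_force: [-8.2, -2.4, 1.1]
width: 0.0448
grip_force: 40.0
```

```bash
python3 f.py; python3 -c "
from bench import *
print(hand_in())"
```

```text
F [-8.9  -2.    1.34] along holder x -9.09 y 0.77 T [-0.356  1.369 -0.005] [0.51130643 0.01578793 0.02065109] 12.55 0.0447809969379358 39.996641501784325
the job is handed in; nothing more can be done
None
```

I handed the job in with the arm still gripping the pin and pressing its tongue on the sprung stop at about 9 N, level and centred in the throat; no verdict came back, and I moved nothing else on the bench.

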